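# Check the trolley's brake lever stops short of the push bar

## Task

Check the brake on the push handle: with the outside of the fingers, press the red lever from its outer side in towards the bar until it comes up against its stop, without forcing it, and keep it pressed there for a good second. Then ease it back out, keeping the fingers on it so that it does not snap back, until it is fully out again, and move clear. Do not pinch the lever or reach behind it, do not touch the bar, and leave the bottles, the brush and the organiser where they stand.

Things in the scene. Friction and masses are not known exactly. Their poses are not given: they have to be found in the camera images.
- handle_unit: Push handle fixed on the trolley top: foot plate 100 (x) x 340 (y) x 12 mm, two 20 mm posts at y = +/-145 mm. Origin: centre of the plate's underside; z up; the bar runs along y; the red lever is on the bar's -x side and is pressed in towards +x. Black clamp at y = 77 to 103 mm, its fork out to x = -57 mm; its top, the unit's highest point, is at z = 151 mm. Free space on the lever's -x side.
- push_bar: The round steel push bar with a dark rubber grip in its middle: 28 mm diameter at the grip, 360 mm long along its own y, fixed. Origin: its middle, 130 mm above the trolley top, straight over the origin of handle_unit; axes as handle_unit. Not to be touched.
- brake_lever (a joint): Swing of the red lever about its upright pivot (handle_unit x -45, y +90 mm), rad: 0 = fully out, 0.26 = in against its hard stop; positive swings the tip towards the bar (counter-clockwise from above). Sprung back: at 100 mm from the pivot about 3 N starts it, about 11 N brings it to the stop after 26 mm of travel. Pressed in, about 25 mm are left between lever and bar.
- lever_blade: Red lever blade: straight bar 12 mm thick, 22 mm high, an 18 mm ball at its end 151 mm from the pivot. Origin: on the pivot axis at mid-height, 130 mm above the trolley top. It runs along its own -y; its own -x face is the outer face, to be pressed, and +x the way it is pushed. Its yaw is 0.30 rad clockwise (from above) of handle_unit when out, 0.04 rad clockwise when in.
- lever_press (a point): The point to press: on the outer face of the red blade, 100 mm from the pivot, at mid-height (130 mm above the trolley top; the blade spans 119 to 141 mm). Axes as lever_blade; moves with the lever.
- lever_strip: Black rubber strip 3 mm thick, 110 x 22 mm, along the inner side of the lever, facing the bar (origin as lever_blade, the strip 22 to 132 mm from the pivot). Touching it means that the lever has been pinched or reached behind; not to be touched.
- spray_bottle: Navy spray bottle with a white spray head, 74 mm diameter, 212 mm tall, loose; head reaching 58 mm to its own -x. Origin: centre of its underside. Leave alone.
- scouring_brush: Orange scouring brush with an arched handle, lying bristles down: 130 (x) x 50 (y) x 70 mm high, loose. Origin: centre of its underside. Leave alone.
- glass_bottle: Small clear glass bottle with a black twist cap, 52 mm diameter, 110 mm tall, loose. Origin: centre of its underside. Leave alone.
- organiser: Clear acrylic organiser box with three dividers, 120 (x) x 200 (y) x 85 mm high, loose, behind the bar. Origin: centre of its underside. Leave alone.

How it is judged:
By the outcome, as a careful person would: the job done as asked, in the order asked, and still so for the second after the job is handed in, with the robot touching nothing.
It also fails if it takes over 51 s, if anything falls off the work surface, if the arm or the gripper's body presses on something with over 40 N, if the wrist force passes 120 N, or if a joint passes its speed limit or range.

## Robot

A 6-joint arm with a two-finger parallel gripper is mounted at the origin on the work surface. World frame = base frame: x ahead of the robot, y to its left, z up, the work surface at z = 0. Lengths are in m, angles in rad, forces in N, time in s.
With the tool pointing down it reaches from about 0.35 to 0.875 m from the base axis. Payload 4.2 kg.
Tool frame: the origin (TCP) lies midway between the tips of the shut fingers; the grasp point (between the pads) lies 19 mm behind it; z points along the fingers, y is the line along which they close (so a half turn about z gives the same grasp; the last joint's range is limited). The gripper opens to 87 mm and grips with 3 to 60 N. Pads are 19 mm wide; open, the fingers measure 117 mm over their backs; the gripper's body (75 mm by 190 mm) begins 51 mm behind the grasp point.
Start: joints at [-0.997, 0.385, 0.008, 0, -1.194, -0.259], TCP at [0.194, -0.594, 0.223] pointing down, gripper open.
Joint ranges: [-3.14, 3.14], [-1.21, 2.06], [-1.07, 1.41], [-3.16, 2.05], [-2.99, -0.16], [-3.1, 3.1]. Speed limits (rad/s): [2.79, 2.79, 3.14, 3.14, 3.14, 3.14].

## Interface

Orientations are given as a unit quaternion [w, x, y, z].
In Python, from workcell import robot, optics gives the robot as it stands.
- The arm moves only by the shell command python3 -m creep 'ROWS' [FORCE]. ROWS is JSON, a list of rows, each a list of 3 entries, a list of its own where there are three numbers: the opening, from 0 (shut) to 1 (fully open), then the shift along the tool's x, y, z in units of 60 mm (1.0 is 60 mm), then the turn about the tool's z in units of 10 degrees (1.0 is 10 degrees). A call has 1 to 8 rows; each row shifts and turns the commanded pose from where the row before left it, along the tool's axes as they then stand; what a row does not reach is not made up. A row lasts 1/8 s, in which the tool goes at most 62.5 mm and 10.7 degrees, less where a joint would pass 70% of its speed; a pose out of reach is approached as far as the arm can. A call is refused whole if a number of a shift passes 1 or a number of a turn 1, either way. A call with a gripper value outside its range is refused whole. The fingers move at their own pace and stop on an object; FORCE is the grip in N (left out, the last holds). Time passes only in rows, so rows that do not move let the fingers close. It gives the time, the measured TCP pose, the force, the opening and the grip force at its end, in the units of the state.
- robot.read_state(): the state, without advancing time (a new reading comes with each control period).
- optics.camera(name): name is "scene" or "top"; returns the picture (400x640x3 uint8, blue, green, red); there is no depth.
- optics.calibration(name): a dict with "mtx" (3x3 intrinsics, pixels), "world_from_camera" (4x4, takes a point from camera to world coordinates). Camera axes: x right, y down, z forward; pixel columns grow to the right and rows downward; lengths in m; the calibration is good to about 2 mm. A picture is of the moment at which its call begins. calibration takes no time and is no camera call.
- robot.close_job(): hands the job in; it is judged then, once.
The state is a dict: "clock": time; "joints": joint angles; "dq": joint speeds; "effort": joint torques, N m; "tcp_pos": TCP position; "ee_rot": TCP orientation; "contact_force": force on the tool from outside, world axes, zero at the start; "moment": the same for the moment, N m; "grip_width": finger opening in m; "gripper_force": force on a finger pad.
Only numpy, scipy, OpenCV 4.12 (cv2) and the standard library are available. Lean on these libraries where they do the work, as an engineer would, in place of code of your own. Each camera call takes 0.05 s, during which the arm holds its last target. There are 200 camera calls.

## Working session

There is one attempt and no reset: what is moved stays moved. The work goes in short steps, Python scripts to look and compute and a shell command to move; the robot and the scene stay as the last step left them, time stands still between calls to the robot, and variables do not carry over. Pictures are saved under pics/ and viewed, at most 10 in all, crops included, and the job is handed in when it is done.

```bash
mkdir -p pics; python3 - <<'E'
from workcell import robot, optics
import cv2
for n in("scene","top"):
    cv2.imwrite(f"pics/{n}0.png",optics.camera(n)); c=optics.calibration(n); print(c)
print(robot.read_state())
E
```

```text
{'mtx': array([[371.2973363 ,   0.        , 322.90210551],
       [  0.        , 371.2973363 , 197.70556703],
       [  0.        ,   0.        ,   1.        ]]), 'world_from_camera': array([[-0.80777721,  0.42173267, -0.41187078,  0.95478733],
       [ 0.58934654,  0.56246309, -0.5799189 ,  0.50535847],
       [-0.01290863, -0.71117989, -0.70289155,  0.68252174],
       [ 0.        ,  0.        ,  0.        ,  1.        ]])}
{'mtx': array([[381.0765547 ,   0.        , 314.15489605],
       [  0.        , 381.0765547 , 192.72598629],
       [  0.        ,   0.        ,   1.        ]]), 'world_from_camera': array([[ 0.00474433, -0.99606602,  0.0884871 ,  0.54644338],
       [-0.99957721, -0.00218537,  0.02899354,  0.03529191],
       [-0.0286861 , -0.08858724, -0.99565527,  0.97531748],
       [ 0.        ,  0.        ,  0.        ,  1.        ]])}
{'clock': 0.1, 'joints': array([-9.97399539e-01,  3.85466346e-01,  6.78917293e-03, -4.59509655e-04,
       -1.19403381e+00, -2.58616394e-01]), 'dq': array([ 5.71189105e-04, -9.99007659e-04,  3.37318883e-03,  2.26182139e-03,
       -1.28812735e-03,  3.44843770e-05]), 'effort': array([-4.67619120e-04, -3.91690135e+01,  1.87935466e+01,  4.23190221e+00,
        1.34696023e-02, -7.45561897e-05]), 'tcp_pos': array([ 0.19336887, -0.59376554,  0.22158385]), 'ee_rot': array([-1.91521772e-04, -1.56657436e-01,  9.87652513e-01,  9.61978137e-04]), 'contact_force': array([-0.03274225, -0.07930565, -0.15014615]), 'moment': array([ 0.06545299, -0.0005351 , -0.00248002]), 'gripper_force': 0.0, 'grip_width': 0.08715872791513184}
```

View pics/scene0.png

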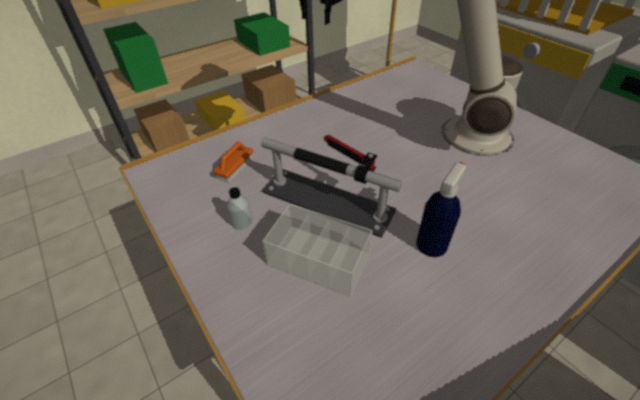

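View pics/top0.png

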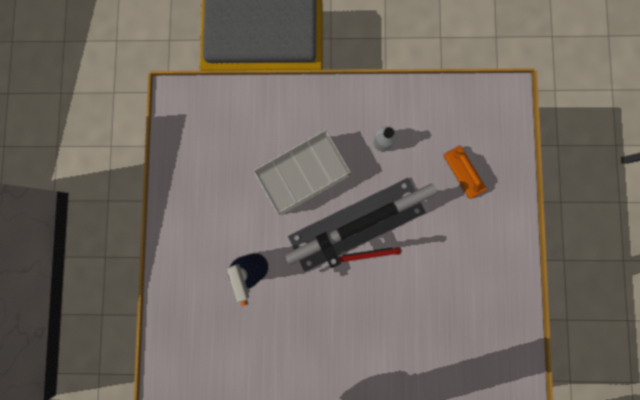

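The top view shows the unit from about (290,260) to (435,188). The red lever is on the robot side, with its pivot near (333,262) and its ball near (398,251). I'll enlarge both views.

```bash
python3 - <<'E'
import cv2
a=cv2.imread("pics/top0.png")[170:280,280:440]; cv2.imwrite("pics/topc.png",cv2.resize(a,None,fx=5,fy=5,interpolation=cv2.INTER_CUBIC))
a=cv2.imread("pics/scene0.png")[125:235,255:415]; cv2.imwrite("pics/scenec.png",cv2.resize(a,None,fx=5,fy=5,interpolation=cv2.INTER_CUBIC))
E
```

```text
(no output)
```

View pics/topc.png

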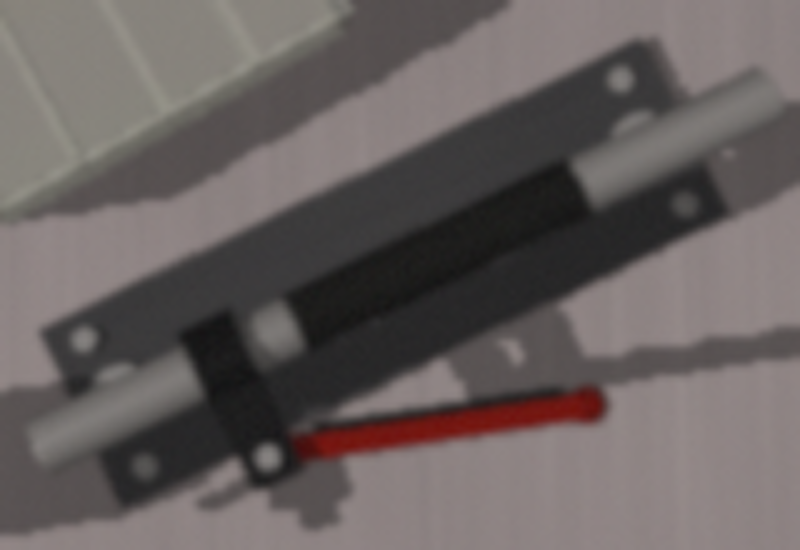

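View pics/scenec.png

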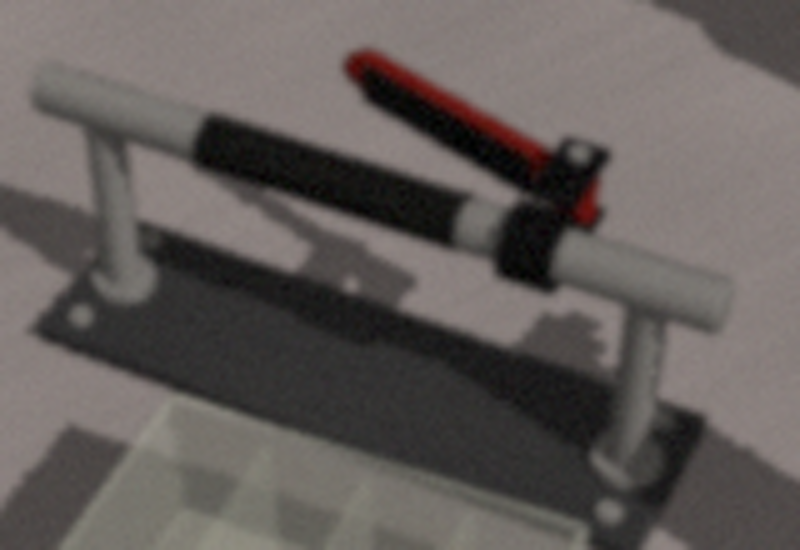

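The top crop shows the bolt at (267,457), the ball at (592,403), the bar ends at about (42,445) and (770,88), and the plate corners. The scene crop shows the bolt at (578,153), the ball at (365,65) and the bar ends at (42,85) and (725,305). I'll fit the handle pose to these points.

```bash
cat > h.py <<'E'
from workcell import robot, optics
import numpy as np
from scipy.optimize import least_squares
from scipy.spatial.transform import Rotation as R
def proj(n,P):
    c=optics.calibration(n); T=np.linalg.inv(c["world_from_camera"]); p=(T[:3,:3]@np.atleast_2d(P).T).T+T[:3,3]
    q=p@c["mtx"].T; return q[:,:2]/q[:,2:]
E
python3 - <<'E'
from h import *
ball=[-.045-.151*np.sin(.3),.09-.151*np.cos(.3),.130]
M={"top":(np.array([[-.045,.09,.151],ball,[0,.18,.130],[0,-.18,.130],[.05,.17,.012],[.05,-.17,.012],[-.05,-.17,.012],[-.05,.17,.012]]),
 np.array([[267,457],[592,403],[42,445],[770,88],[42,330],[655,38],[728,212],[122,508]])/5+[280,170]-.4),
"scene":(np.array([[-.045,.09,.151],ball,[0,.18,.130],[0,-.18,.130]]),np.array([[578,153],[365,65],[725,305],[42,85]])/5+[255,125]-.4)}
def f(v,sep=False):
    r=[]
    for n,(P,u) in M.items():
        W=P@R.from_euler('z',v[2]).as_matrix().T+[v[0],v[1],0]
        r.append(proj(n,W)-u)
    return r if sep else np.concatenate(r).ravel()
s=least_squares(f,[.5,0,-1.],loss='soft_l1'); 
if s.cost>100: s=least_squares(f,[.5,0,0.4])
v=s.x;print(v,s.cost);print(*[np.round(a,1) for a in f(v,True)])
h=R.from_euler('z',v[2]).as_matrix()
for q in (0,.26):
    L=h@R.from_euler('z',-.3+q).as_matrix(); piv=h@[-.045,.09,0]+[v[0],v[1],.13]
    print("yaw",v[2]-.3+q,"piv",piv,"press",piv+L@[-.006,-.1,0],"normal",L[:,0],"along",-L[:,1])
s=robot.read_state();w=s["ee_rot"];print(R.from_quat(w[[1,2,3,0]]).as_matrix())
E
```

```text
[ 0.55380365 -0.04242307  0.45214374] 10.805892642083897
[[-0.2 -0.3]
 [ 3.  -0.4]
 [-1.3  0.4]
 [ 0.1  0.9]
 [-1.4 -0.4]
 [-2.8 -0.4]
 [ 0.7  0.4]
 [-0.4  0.4]] [[-0.1 -0.3]
 [-3.8 -1.8]
 [-0.   0. ]
 [-0.1 -0.5]]
yaw 0.15214374280622167 piv [0.47400505 0.0188728  0.13      ] press [ 0.4832301  -0.08088139  0.13      ] normal [0.98844845 0.15155746 0.        ] along [ 0.15155746 -0.98844845 -0.        ]
yaw 0.4121437428062217 piv [0.47400505 0.0188728  0.13      ] press [ 0.50856491 -0.07515707  0.13      ] normal [0.9162642  0.40057448 0.        ] along [ 0.40057448 -0.9162642  -0.        ]
[[-9.50916822e-01 -3.09445851e-01 -6.79715976e-04]
 [-3.09446588e-01  9.50915045e-01  1.84019363e-03]
 [ 7.69118636e-05  1.96020687e-03 -9.99998076e-01]]
```

The fit is good. I'll shut the fingers and travel high, then turn so that a finger back (tool +y) faces the lever.

```bash
python3 -m creep '[[0,[-0.4,0.42,0],0],[0,[-0.4,0.42,0],0],[0,[-0.4,0.42,0],0],[0,[-0.4,0.42,0],0],[0,[-0.4,0.42,0],0],[0,[-0.4,0.42,0],0],[0,[-0.4,0.42,0],0],[0,[-0.4,0.42,0],0]]' 40
python3 -m creep '[[0,[-0.4,0.42,0],0],[0,[-0.4,0.42,0],0],[0,[-0.4,0.42,0],0],[0,[-0.4,0.42,0],0],[0,[-0.4,0.42,0],0],[0,[-0.4,0.42,0],0],[0,[-0.4,0.42,0],0],[0,[-0.4,0.42,0],0]]'
python3 -m creep '[[0,[0,0,0],0.9],[0,[0,0,0],0.9],[0,[0,0,0],0.9],[0,[0,0,0],0.9],[0,[0,0,0],0.9],[0,[0,0,0],0.9],[0,[0,0,0],0.9],[0,[0,0,0],0.9]]'
python3 -m creep '[[0,[0,0,0],0.9],[0,[0,0,0],0.9],[0,[0,0,0],0.9],[0,[0,0,0],0],[0,[0,0,0],0]]'
cat >> h.py <<'E'
V=np.array([0.55380365,-0.04242307,0.45214374])
def rel(q=0):
    s=robot.read_state();w=s["ee_rot"];Rt=R.from_quat(w[[1,2,3,0]]).as_matrix()
    h=R.from_euler('z',V[2]).as_matrix();L=h@R.from_euler('z',-.3+q).as_matrix();piv=h@[-.045,.09,0]+[V[0],V[1],.13]
    print("t",s["clock"],"tcp in blade mm",(L.T@(s["tcp_pos"]-piv)*1e3).round(1),"yaw tool-y minus blade deg",np.degrees(np.arctan2(Rt[1,1],Rt[0,1])-(V[2]-.3+q)).round(2),
    "F blade",(L.T@s["contact_force"]).round(2),"w",s["grip_width"],"tilt",Rt[:,2].round(3),"j",s["joints"].round(2))
    return s,Rt
E
python3 -c "from h import *;rel()"
```

```text
clock: 1.1
tcp_pos: [0.3138, -0.3419, 0.2222]
ee_rot: [-0.0, -0.157, 0.988, 0.0]
contact_force: [0.1, -0.8, -0.2]
grip_width: 0.0148
gripper_force: 0.0
clock: 2.1
tcp_pos: [0.4339, -0.0909, 0.2223]
ee_rot: [-0.0, -0.157, 0.988, 0.0]
contact_force: [-1.0, -0.5, 0.2]
grip_width: 0.0001
gripper_force: 0.0
clock: 3.1
tcp_pos: [0.4334, -0.092, 0.2222]
ee_rot: [-0.0, 0.456, 0.89, -0.0]
contact_force: [-0.6, -0.5, -0.1]
grip_width: 0.0005
gripper_force: 0.0
clock: 3.72
tcp_pos: [0.4347, -0.1006, 0.2222]
ee_rot: [-0.005, 0.645, 0.764, 0.004]
contact_force: [0.3, -0.3, -0.9]
grip_width: 0.0002
gripper_force: 0.0
t 3.725 tcp in blade mm [ -57.  -112.1   92.2] yaw tool-y minus blade deg 0.91 F blade [ 0.21 -0.35 -0.89] w 0.00018217879690350745 tilt [-0.002  0.012 -1.   ] j [ 0.13  0.08 -0.4  -0.01 -1.1  -3.1 ]
```

Joint 6 reached its limit, so I'll use the opposite half-turn. Tool −y will then face the lever.

```bash
python3 -m creep '[[0,[0,0,0],-1],[0,[0,0,0],-1],[0,[0,0,0],-1],[0,[0,0,0],-1],[0,[0,0,0],-1],[0,[0,0,0],-1],[0,[0,0,0],-1],[0,[0,0,0],-1]]'
python3 -m creep '[[0,[0,0,0],-1],[0,[0,0,0],-1],[0,[0,0,0],-1],[0,[0,0,0],-1],[0,[0,0,0],-1],[0,[0,0,0],-1],[0,[0,0,0],-1],[0,[0,0,0],-1]]'
python3 -m creep '[[0,[0,0,0],-1],[0,[0,0,0],-1],[0,[0,0,0],0],[0,[0,0,0],0]]'
python3 -c "from h import *;rel()"
```

```text
clock: 4.72
tcp_pos: [0.4348, -0.1004, 0.2223]
ee_rot: [-0.001, 0.0, 1.0, 0.006]
contact_force: [0.1, 0.5, 1.0]
grip_width: 0.0005
gripper_force: 0.0
clock: 5.72
tcp_pos: [0.4348, -0.1004, 0.2223]
ee_rot: [0.003, -0.643, 0.766, 0.005]
contact_force: [0.1, -0.2, 1.1]
grip_width: 0.0003
gripper_force: 0.0
clock: 6.22
tcp_pos: [0.4348, -0.1005, 0.2223]
ee_rot: [-0.004, 0.763, -0.646, -0.005]
contact_force: [-0.8, -0.8, 0.1]
grip_width: 0.0004
gripper_force: 0.0
t 6.225 tcp in blade mm [ -56.8 -112.1   92.3] yaw tool-y minus blade deg -179.21 F blade [-0.88 -0.65  0.11] w 0.000445271308675102 tilt [-0.002  0.012 -1.   ] j [ 0.13  0.08 -0.4  -0.01 -1.1   0.04]
```

```bash
python3 -m creep '[[0,[-0.06,0,0.3],0.08],[0,[-0.06,0,0.3],0],[0,[-0.06,0,0.3],0],[0,[0,0,0.3],0],[0,[0,0,0.3],0],[0,[0,0,0.32],0],[0,[0,0,0],0],[0,[0,0,0],0]]'
python3 - <<'E'
from h import *
import cv2
rel()
a=optics.camera("scene")[100:200,290:410];b=optics.camera("top")[210:300,290:430]
cv2.imwrite("pics/pre.png",np.hstack([cv2.resize(a,(400,333),interpolation=2),cv2.resize(b,(400,333),interpolation=2)]))
E
```

```text
clock: 7.22
tcp_pos: [0.4337, -0.0886, 0.114]
ee_rot: [-0.005, 0.759, -0.651, -0.004]
contact_force: [0.4, 1.0, -1.0]
grip_width: 0.0001
gripper_force: 0.0
t 7.225 tcp in blade mm [ -56.2 -100.1  -16. ] yaw tool-y minus blade deg -179.9 F blade [ 0.59  0.94 -0.96] w 8.767087542314379e-05 tilt [-0.     0.012 -1.   ] j [ 0.16  0.2  -0.57 -0.02 -0.8   0.01]
```

View pics/pre.png

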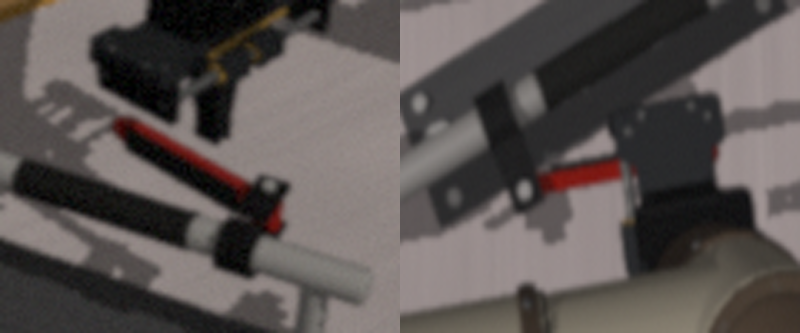

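The fingers are down on the outer side of the lever at about the right place along the blade, with the gripper body above it. Now I'll approach.

```bash
python3 -m creep '[[0,[0,-0.12,0.02],0],[0,[0,-0.12,0.02],0],[0,[0,-0.12,0],0],[0,[0,-0.1,0],0],[0,[0,0,0],0],[0,[0,0,0],0]]'
python3 -c "from h import *;rel()"
python3 -m creep '[[0,[0,-0.03,0],0],[0,[0,-0.03,0],0],[0,[0,-0.03,0],0],[0,[0,-0.03,0],0],[0,[0,0,0],0]]'
python3 -c "from h import *;rel()"
```

```text
clock: 8.07
tcp_pos: [0.4601, -0.0844, 0.1108]
ee_rot: [-0.004, 0.759, -0.651, -0.005]
contact_force: [0.1, -0.1, 0.1]
grip_width: 0.0007
gripper_force: 0.0
t 8.075 tcp in blade mm [ -29.4 -100.   -19.2] yaw tool-y minus blade deg -179.89 F blade [ 0.1  -0.14  0.11] w 0.0006848329814495221 tilt [-0.002  0.013 -1.   ] j [ 0.16  0.24 -0.51 -0.02 -0.81  0.01]
clock: 8.7
tcp_pos: [0.4676, -0.0832, 0.1109]
ee_rot: [-0.004, 0.759, -0.651, -0.005]
contact_force: [-0.6, 0.1, -0.8]
grip_width: 0.0009
gripper_force: 0.0
t 8.7 tcp in blade mm [ -21.8 -100.   -19.1] yaw tool-y minus blade deg -179.88 F blade [-0.54  0.23 -0.76] w 0.0008513048259125697 tilt [-0.001  0.013 -1.   ] j [ 0.16  0.25 -0.5  -0.02 -0.82  0.01]
```

```bash
python3 -m creep '[[0,[0,-0.02,0],0],[0,[0,-0.02,0],0],[0,[0,0,0],0]]'
python3 -c "from h import *;rel()"
python3 -m creep '[[0,[0.005,-0.025,0],-0.085],[0,[0.005,-0.025,0],-0.085],[0,[0.005,-0.025,0],-0.085],[0,[0.005,-0.025,0],-0.085],[0,[0,0,0],0]]'
python3 -c "from h import *;rel(.06)"
```

```text
clock: 9.07
tcp_pos: [0.4699, -0.0829, 0.111]
ee_rot: [-0.004, 0.759, -0.651, -0.005]
contact_force: [-0.4, -0.3, -0.3]
grip_width: 0.0004
gripper_force: 0.0
t 9.075 tcp in blade mm [-19.5 -99.9 -19. ] yaw tool-y minus blade deg -179.88 F blade [-0.4  -0.26 -0.28] w 0.00040382321777814663 tilt [-0.001  0.012 -1.   ] j [ 0.16  0.26 -0.49 -0.02 -0.82  0.01]
clock: 9.7
tcp_pos: [0.4753, -0.0831, 0.1107]
ee_rot: [-0.004, 0.778, -0.628, -0.005]
contact_force: [-4.2, 1.3, 2.7]
grip_width: 0.0005
gripper_force: 2.1
t 9.7 tcp in blade mm [ -20.2 -100.   -19.3] yaw tool-y minus blade deg -179.92 F blade [-3.8   2.16  2.66] w 0.0005472793498594321 tilt [-0.003  0.012 -1.   ] j [ 0.16  0.27 -0.48 -0.02 -0.83  0.07]
```

```bash
python3 -m creep '[[0,[0.005,-0.025,0],-0.085],[0,[0.005,-0.025,0],-0.085],[0,[0.005,-0.025,0],-0.085],[0,[0.005,-0.025,0],-0.085],[0,[0.005,-0.025,0],-0.085],[0,[0.005,-0.025,0],-0.085],[0,[0.005,-0.025,0],-0.085],[0,[0.005,-0.025,0],-0.085]]'
python3 -c "from h import *;rel(.18)"
python3 -m creep '[[0,[0.005,-0.025,0],-0.085],[0,[0.005,-0.025,0],-0.085],[0,[0.005,-0.025,0],-0.085],[0,[0,0,0],0]]'
python3 -c "from h import *;rel(.225)"
```

```text
clock: 10.7
tcp_pos: [0.4866, -0.0824, 0.1107]
ee_rot: [-0.003, 0.814, -0.58, -0.006]
contact_force: [-7.3, -1.1, 4.6]
grip_width: 0.0008
gripper_force: 3.7
t 10.7 tcp in blade mm [-21.1 -99.9 -19.3] yaw tool-y minus blade deg -179.96 F blade [-7.28  1.36  4.56] w 0.000824977018953246 tilt [-0.005  0.012 -1.   ] j [ 0.15  0.29 -0.45 -0.02 -0.84  0.19]
clock: 11.2
tcp_pos: [0.4907, -0.0819, 0.1107]
ee_rot: [-0.003, 0.827, -0.562, -0.006]
contact_force: [-9.0, 0.1, 4.7]
grip_width: 0.0002
gripper_force: 4.1
t 11.2 tcp in blade mm [-21.6 -99.8 -19.3] yaw tool-y minus blade deg -180.01 F blade [-8.29  3.44  4.66] w 0.00018471957238681608 tilt [-0.006  0.012 -1.   ] j [ 0.15  0.29 -0.44 -0.02 -0.84  0.24]
```

```bash
python3 -m creep '[[0,[0.005,-0.025,0],-0.085],[0,[0.005,-0.025,0],-0.085],[0,[0,0,0],0],[0,[0,0,0],0]]'
python3 -c "from h import *;rel(.26)"
python3 -m creep '[[0,[0.003,-0.02,0],-0.05],[0,[0.003,-0.02,0],-0.05],[0,[0,0,0],0]]'
python3 - <<'E'
from h import *
import cv2
rel(.26)
a=optics.camera("scene")[100:200,290:410];b=optics.camera("top")[210:300,290:430]
cv2.imwrite("pics/in.png",np.hstack([cv2.resize(a,(400,333),interpolation=2),cv2.resize(b,(400,333),interpolation=2)]))
E
```

```text
clock: 11.7
tcp_pos: [0.4933, -0.0814, 0.1106]
ee_rot: [-0.003, 0.835, -0.55, -0.006]
contact_force: [-9.0, -0.4, 4.5]
grip_width: 0.0005
gripper_force: 4.5
t 11.7 tcp in blade mm [-22.5 -99.7 -19.4] yaw tool-y minus blade deg -180.33 F blade [-8.37  3.24  4.48] w 0.0005281371155622265 tilt [-0.007  0.012 -1.   ] j [ 0.15  0.3  -0.44 -0.02 -0.84  0.26]
clock: 12.08
tcp_pos: [0.4954, -0.081, 0.1106]
ee_rot: [-0.003, 0.84, -0.543, -0.006]
contact_force: [-9.0, -0.9, 5.7]
grip_width: 0.0005
gripper_force: 4.8
t 12.075 tcp in blade mm [ -20.4 -100.1  -19.4] yaw tool-y minus blade deg -179.33 F blade [-8.62  2.81  5.71] w 0.0005431891150623308 tilt [-0.008  0.012 -1.   ] j [ 0.15  0.3  -0.43 -0.02 -0.85  0.28]
```

View pics/in.png

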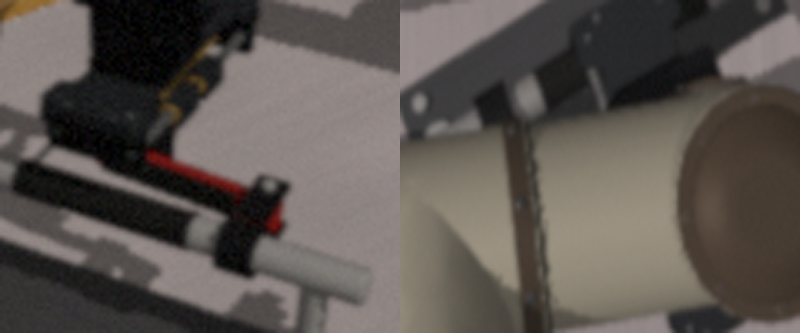

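The lever is nearly parallel to the bar, with the fingers on its outer side. The force is still on the spring line, so I'll keep going in small steps.

```bash
for i in 1; do :; done
python3 -m creep '[[0,[0,-0.015,0],0],[0,[0,0,0],0]]'; python3 -c "from h import *;rel(.26)"
python3 -m creep '[[0,[0,-0.015,0],0],[0,[0,0,0],0]]'; python3 -c "from h import *;rel(.26)"
```

```text
clock: 12.42
tcp_pos: [0.4961, -0.0807, 0.1106]
ee_rot: [-0.003, 0.84, -0.543, -0.006]
contact_force: [-9.2, -1.5, 5.3]
grip_width: 0.0007
gripper_force: 5.0
t 12.425 tcp in blade mm [ -19.7 -100.1  -19.4] yaw tool-y minus blade deg -179.33 F blade [-9.04  2.31  5.31] w 0.0007372584010715715 tilt [-0.008  0.011 -1.   ] j [ 0.15  0.3  -0.43 -0.02 -0.85  0.28]
clock: 12.68
tcp_pos: [0.4968, -0.0805, 0.1106]
ee_rot: [-0.003, 0.84, -0.543, -0.006]
contact_force: [-8.4, -1.6, 5.8]
grip_width: 0.0006
gripper_force: 5.1
t 12.675 tcp in blade mm [ -18.9 -100.1  -19.4] yaw tool-y minus blade deg -179.33 F blade [-8.39  1.9   5.82] w 0.0006132124726286331 tilt [-0.008  0.011 -1.   ] j [ 0.15  0.3  -0.43 -0.02 -0.85  0.28]
```

```bash
python3 -m creep '[[0,[0,-0.015,0],0],[0,[0,0,0],0]]'; python3 -c "from h import *;rel(.26)"
python3 -m creep '[[0,[0,-0.015,0],0],[0,[0,0,0],0]]'; python3 -c "from h import *;rel(.26)"
```

```text
clock: 12.92
tcp_pos: [0.4975, -0.0802, 0.1106]
ee_rot: [-0.002, 0.84, -0.543, -0.007]
contact_force: [-9.5, -2.9, 6.2]
grip_width: 0.0006
gripper_force: 5.3
t 12.925 tcp in blade mm [ -18.2 -100.2  -19.4] yaw tool-y minus blade deg -179.33 F blade [-9.9   1.2   6.25] w 0.0005566884341573227 tilt [-0.008  0.011 -1.   ] j [ 0.15  0.3  -0.43 -0.02 -0.85  0.28]
clock: 13.18
tcp_pos: [0.4982, -0.0799, 0.1106]
ee_rot: [-0.002, 0.84, -0.543, -0.007]
contact_force: [-10.5, -3.5, 6.9]
grip_width: 0.0001
gripper_force: 5.4
t 13.175 tcp in blade mm [ -17.4 -100.2  -19.4] yaw tool-y minus blade deg -179.33 F blade [-11.01   0.97   6.89] w 0.00012426602836340927 tilt [-0.009  0.011 -1.   ] j [ 0.16  0.3  -0.42 -0.02 -0.85  0.28]
```

```bash
python3 -m creep '[[0,[0,-0.015,0],0],[0,[0,0,0],0]]'; python3 -c "from h import *;rel(.26)"
python3 -m creep '[[0,[0,-0.01,0],0],[0,[0,0,0],0]]'; python3 -c "from h import *;rel(.26)"
```

```text
clock: 13.42
tcp_pos: [0.4987, -0.0797, 0.1107]
ee_rot: [-0.002, 0.84, -0.543, -0.007]
contact_force: [-10.2, -3.0, 7.2]
grip_width: 0.0007
gripper_force: 5.9
t 13.425 tcp in blade mm [ -16.9 -100.2  -19.3] yaw tool-y minus blade deg -179.33 F blade [-10.58   1.35   7.19] w 0.0007429067609255457 tilt [-0.009  0.011 -1.   ] j [ 0.16  0.3  -0.42 -0.02 -0.85  0.28]
clock: 13.68
tcp_pos: [0.4987, -0.0797, 0.1106]
ee_rot: [-0.002, 0.84, -0.543, -0.007]
contact_force: [-11.3, -3.4, 6.8]
grip_width: 0.0006
gripper_force: 6.4
t 13.675 tcp in blade mm [ -16.9 -100.2  -19.4] yaw tool-y minus blade deg -179.34 F blade [-11.67   1.41   6.79] w 0.0006366066782913501 tilt [-0.011  0.01  -1.   ] j [ 0.16  0.31 -0.42 -0.02 -0.85  0.28]
```

The TCP has stopped advancing while the force rises, so this is the stop. I'll add a slight margin and hold.

```bash
python3 -m creep '[[0,[0,-0.015,0],0],[0,[0,0,0],0],[0,[0,0,0],0],[0,[0,0,0],0],[0,[0,0,0],0],[0,[0,0,0],0],[0,[0,0,0],0],[0,[0,0,0],0]]'; python3 -c "from h import *;rel(.26)"
python3 -m creep '[[0,[0,0,0],0],[0,[0,0,0],0],[0,[0,0,0],0],[0,[0,0,0],0],[0,[0,0,0],0],[0,[0,0,0],0]]'; python3 -c "from h import *;rel(.26)"
```

```text
clock: 14.68
tcp_pos: [0.4987, -0.0797, 0.1107]
ee_rot: [-0.001, 0.84, -0.543, -0.008]
contact_force: [-12.5, -3.4, 9.3]
grip_width: 0.0005
gripper_force: 7.3
t 14.675 tcp in blade mm [ -16.8 -100.2  -19.3] yaw tool-y minus blade deg -179.34 F blade [-12.81   1.93   9.33] w 0.0005336990164105628 tilt [-0.012  0.01  -1.   ] j [ 0.16  0.31 -0.42 -0.02 -0.85  0.28]
clock: 15.42
tcp_pos: [0.4987, -0.0797, 0.1106]
ee_rot: [-0.001, 0.84, -0.543, -0.008]
contact_force: [-13.6, -5.1, 9.3]
grip_width: 0.0006
gripper_force: 7.3
t 15.425 tcp in blade mm [ -16.8 -100.2  -19.4] yaw tool-y minus blade deg -179.34 F blade [-14.56   0.77   9.29] w 0.0005836856750505311 tilt [-0.012  0.01  -1.   ] j [ 0.16  0.31 -0.42 -0.02 -0.85  0.28]
```

```bash
python3 -m creep '[[0,[0,0.02,0],0],[0,[0,0.02,0],0],[0,[0,0.02,0],0.05],[0,[-0.005,0.025,0],0.085],[0,[-0.005,0.025,0],0.085],[0,[-0.005,0.025,0],0.085],[0,[-0.005,0.025,0],0.085],[0,[-0.005,0.025,0],0.085]]'; python3 -c "from h import *;rel(.17)"
python3 -m creep '[[0,[-0.005,0.025,0],0.085],[0,[-0.005,0.025,0],0.085],[0,[-0.005,0.025,0],0.085],[0,[-0.005,0.025,0],0.085],[0,[-0.005,0.025,0],0.085],[0,[-0.005,0.025,0],0.085]]'; python3 -c "from h import *;rel(.09)"
```

```text
clock: 16.42
tcp_pos: [0.4905, -0.0814, 0.1107]
ee_rot: [-0.003, 0.817, -0.577, -0.006]
contact_force: [-8.0, -1.4, 3.9]
grip_width: 0.0001
gripper_force: 4.3
t 16.425 tcp in blade mm [ -16.1 -100.4  -19.3] yaw tool-y minus blade deg -178.94 F blade [-8.06  1.19  3.92] w 0.00012032147497267691 tilt [-0.006  0.012 -1.   ] j [ 0.15  0.29 -0.44 -0.02 -0.84  0.2 ]
clock: 17.18
tcp_pos: [0.4824, -0.0823, 0.1107]
ee_rot: [-0.003, 0.79, -0.613, -0.005]
contact_force: [-4.7, -1.8, 2.8]
grip_width: 0.0005
gripper_force: 3.2
t 17.175 tcp in blade mm [ -16.1 -100.2  -19.3] yaw tool-y minus blade deg -179.45 F blade [-4.96 -0.65  2.84] w 0.0004930128269312008 tilt [-0.004  0.012 -1.   ] j [ 0.16  0.28 -0.46 -0.02 -0.83  0.11]
```

```bash
python3 -m creep '[[0,[-0.005,0.02,0],0.085],[0,[-0.005,0.02,0],0.085],[0,[-0.005,0.02,0],0.085],[0,[-0.005,0.02,0],0.085],[0,[-0.005,0.02,0],0.085],[0,[-0.005,0.02,0],0.085]]'; python3 -c "from h import *;rel(.0)"
python3 -m creep '[[0,[0,0.015,0],0],[0,[0,0.01,0],0],[0,[0,0.01,0],0],[0,[0,0,0],0]]'; python3 -c "from h import *;rel(.0)"
```

```text
clock: 17.92
tcp_pos: [0.4758, -0.0822, 0.1108]
ee_rot: [-0.004, 0.762, -0.647, -0.005]
contact_force: [-5.3, -3.7, 0.4]
grip_width: 0.0006
gripper_force: 2.4
t 17.925 tcp in blade mm [ -13.6 -100.2  -19.2] yaw tool-y minus blade deg -179.38 F blade [-5.75 -2.86  0.39] w 0.0005837256616662686 tilt [-0.003  0.011 -1.   ] j [ 0.16  0.27 -0.48 -0.02 -0.83  0.02]
clock: 18.42
tcp_pos: [0.474, -0.082, 0.1109]
ee_rot: [-0.004, 0.762, -0.647, -0.005]
contact_force: [-3.2, -4.3, 1.1]
grip_width: 0.0003
gripper_force: 2.1
t 18.425 tcp in blade mm [-15.3 -99.8 -19.1] yaw tool-y minus blade deg -179.38 F blade [-3.86 -3.74  1.12] w 0.00025772856527737226 tilt [-0.002  0.012 -1.   ] j [ 0.16  0.26 -0.48 -0.02 -0.82  0.02]
```

```bash
python3 -m creep '[[0,[0,0.015,0],0],[0,[0,0.01,0],0],[0,[0,0.01,0],0],[0,[0,0.01,0],0],[0,[0,0,0],0]]'; python3 -c "from h import *;rel(.0)"
python3 -m creep '[[0,[0,0.01,0],0],[0,[0,0.01,0],0],[0,[0,0.01,0],0],[0,[0,0.01,0],0],[0,[0,0,0],0]]'; python3 -c "from h import *;rel(.0)"
```

```text
clock: 19.05
tcp_pos: [0.4721, -0.0819, 0.1112]
ee_rot: [-0.005, 0.762, -0.647, -0.004]
contact_force: [-2.0, -0.7, -1.0]
grip_width: 0.0005
gripper_force: 0.7
t 19.05 tcp in blade mm [-17.1 -99.3 -18.8] yaw tool-y minus blade deg -179.37 F blade [-2.07 -0.38 -0.98] w 0.0005122860337399217 tilt [ 0.     0.013 -1.   ] j [ 0.16  0.26 -0.49 -0.02 -0.82  0.02]
clock: 19.68
tcp_pos: [0.4692, -0.0827, 0.111]
ee_rot: [-0.004, 0.762, -0.647, -0.004]
contact_force: [-0.1, -0.6, 0.5]
grip_width: 0.0006
gripper_force: 0.0
t 19.675 tcp in blade mm [-20.2 -99.6 -19. ] yaw tool-y minus blade deg -179.38 F blade [-0.17 -0.57  0.47] w 0.0006116997003422582 tilt [-0.001  0.013 -1.   ] j [ 0.16  0.26 -0.49 -0.02 -0.82  0.02]
```

Force dropped to zero at the fully-out position. Now I'll back off, rise and check.

```bash
python3 -m creep '[[0,[0,0.05,0],0],[0,[0,0.1,0],0],[0,[0,0.3,0],0],[0,[0,0.4,0],0],[0,[0,0.2,-0.3],0],[0,[0,0,-0.5],0],[0,[0,0,-0.5],0],[0,[0,0,-0.5],0]]'
python3 -m creep '[[0,[0.5,0,-0.3],0],[0,[0.6,0,0],0],[0,[0.6,0,0],0],[0,[0.6,0,0],0],[0,[0.6,0,0],0],[0,[0.6,0,0],0],[0,[0,0,0],0],[0,[0,0,0],0]]'
python3 - <<'E'
from h import *
import cv2
a=optics.camera("top");b=optics.camera("scene")
cv2.imwrite("pics/end.png",np.vstack([a[130:310,220:500],b[90:270,200:480]]).repeat(1,0))
d=cv2.resize(a[170:280,280:440],None,fx=5,fy=5,interpolation=2);cv2.imwrite("pics/endc.png",d)
for n,i in(("top",a),("scene",b)):
    o=cv2.imread(f"pics/{n}0.png").astype(int)
    for im in(o,i.astype(int)):
        m=(im[...,2]>90)&(im[...,1]<45)&(im[...,0]<60); y,x=np.nonzero(m); k=(x>300)&(x<420)&(y>120)&(y<290); print(n,k.sum(),x[k].mean(),y[k].mean())
E
```

```text
clock: 20.68
tcp_pos: [0.4064, -0.0943, 0.2199]
ee_rot: [-0.004, 0.762, -0.647, -0.005]
contact_force: [1.0, 0.2, 0.2]
grip_width: 0.0005
gripper_force: 0.0
clock: 21.68
tcp_pos: [0.4405, -0.3013, 0.234]
ee_rot: [-0.004, 0.762, -0.647, -0.005]
contact_force: [-0.1, 0.4, -0.5]
grip_width: 0.0008
gripper_force: 0.0
top 243 371.1604938271605 254.41975308641975
top 247 371.2712550607287 254.38056680161944
scene 69 348.1159420289855 147.768115942029
scene 71 348.5633802816901 148.01408450704224
```

View pics/end.png

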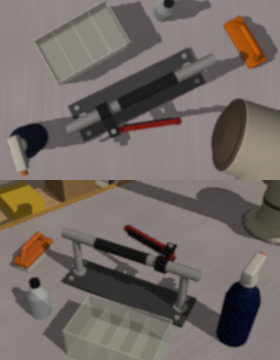

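The lever is back at its starting pixels (top-view centroid within 0.2 px), everything else stands where it was, and the arm is clear.

```bash
python3 -c "from workcell import robot;print(robot.close_job())"
```

```text
the job is handed in; nothing more can be done
None
```

I pressed the brake lever to its stop with the finger backs (about 15 N), held it there about 1.7 s, eased it back to fully out with the fingers on it, moved clear and handed the job in at about 22 s; in the final pictures the loose items stand where they were.

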